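# Clamp the copper pipe with its U-bolt

## Robot

A 6-joint arm with a two-finger parallel gripper is mounted at the origin on the work surface. World frame = base frame: x ahead of the robot, y to its left, z up, the work surface at z = 0. Lengths are in m, angles in degrees, forces in N, time in s.
With the tool pointing down it reaches from about 0.25 to 0.725 m from the base axis. Payload 4 kg.
Tool frame: the origin (TCP) lies between the finger pads; the fingertips stand 14 mm ahead of it and the grasp point (between the pads) lies 5 mm behind it; z points along the fingers, x is the direction in which the jaws open and shut, and the axes are right-handed (so a half turn about z gives the same grasp; the last joint's range is limited). The gripper opens to 85 mm and grips with 20 to 120 N. Pads are 22 mm wide; open, the fingers measure 114 mm over their backs; the gripper's body (76 mm by 85 mm) begins 54 mm behind the grasp point. The pads swing forward as they close: fully open they stand 13 mm farther back than shut.
Start: joints at [70.13, 13.785, 0.286, 76.501, 0, 90], TCP at [0.17, 0.47, 0.245] pointing down, gripper open.
Joint ranges: [-155.79, 155.79], [-60.16, 107.12], [-62.33, 73.08], [-114, 123.19], [-81.49, 82.49], [-180, 180]. Speed limits (degrees/s): [159.86, 159.86, 180, 180, 180, 180].

## Interface

Orientations are given as [roll, pitch, yaw] about the fixed x, y, z axes, in that order (R = Rz(yaw) Ry(pitch) Rx(roll)).
In Python, from workcell import arm, vision gives the robot as it stands.
- The arm moves only by the tool arm_command, never from a script. Its argument "targets" is a list of rows, each an object with "slide": the shift along the tool's x, y, z in cm, a list of three; "turn": the turn about the tool's z in rad. In form: [{"slide": [dx, dy, dz], "turn": turn}, ...]. A call has 1 to 10 rows; each row is the pose to reach, as a shift and turn from the pose commanded when the call began, along the tool's axes at that moment; what a row does not reach only later rows make up. A row lasts 1/12 s, in which the tool goes at most 41.7 mm and 7.16 degrees, less where a joint would pass 70% of its speed; a pose out of reach is approached as far as the arm can. A call with a gripper value outside its range is refused whole. "grip" is the opening, from 0 (shut) to 1 (fully open), set as the call begins (left out, the last holds). The fingers move at their own pace and stop on an object; the grip force is fixed at half the most. Time passes only in rows, so rows that repeat a pose let the fingers close. It gives the time, the measured TCP pose, the force and the opening at its end, in the units of the state.
- arm.read_state(): the state, without advancing time (a new reading comes with each control period).
- vision.read_camera(name): name is "scene" or "top" or "wrist"; returns the picture (420x560x3 uint8, blue, green, red); there is no depth.
- vision.camera_info(name): a dict with "intrinsics" (3x3 intrinsics, pixels), "extrinsics" (4x4, takes a point from world to camera coordinates). Camera axes: x right, y down, z forward; pixel columns grow to the right and rows downward; lengths in m; the calibration is good to about 2 mm. A picture is of the moment at which its call begins: read the wrist's pose just before it. camera_info takes no time and is no camera call; for the wrist camera it gives the pose at the moment of the call.
- arm.sign_off(): hands the job in, once; it reports no verdict.
The state is a dict: "clock": time; "qpos": joint angles; "joint_velocities": joint speeds; "joint_torque": joint torques, N m; "position": TCP position; "tcp_rot": TCP orientation; "wrist_force": force on the tool from outside, world axes, zero at the start; "moment": the same for the moment, N m; "opening": opening from 0.0 (shut) to 1.0 (fully open).
Only numpy, scipy, OpenCV 4.12 (cv2) and the standard library are available. Lean on these libraries where they do the work, as an engineer would, in place of code of your own. Each camera call takes 0.05 s, during which the arm holds its last target. There are 200 camera calls.

## Task

Take the U-bolt that fits the copper pipe (the narrower of the two standing in the black case), straddle the pipe with it at the open bracket and feel both legs into the two holes of the saddle plate at once. Push it evenly home until the spring clips under the plate have snapped into the grooves of both legs and its bow holds the pipe down, then let go. Do not force it against the plate or the pipe, and leave the other U-bolt, the bottles and the spanner as they are.

Things in the scene. Friction and masses are not known exactly. Their poses are not given: they have to be found in the camera images.
- ubolt: Narrower steel U-bolt standing legs down in a slot of the black case; 8 mm rod, legs 39 mm apart between centres (47 mm over all), about 75 g. Origin: centre of the bow's half circle, midway between the legs; top of the bow 23.5 mm above it, leg ends 45 mm below, tapering to 5.4 mm in the last 3 mm; a groove 13 to 21 mm from each end. x from leg to leg, z up. Can be held over both legs (along x) at or just above the origin.
- rack: White panel 200 x 380 x 18 mm lying fixed on the worktop, with two galvanised stand-off brackets and a copper pipe along its y. Origin: underside centre of the panel, z up. Pipe axis at x 0, z 80 mm. The bracket at y -110 mm is open; the one at y +110 mm has its U-bolt already. The narrow U-bolt meets the pipe with its origin at z 78.5 mm; snapped home and let go it stays at x 0, z 77.5 mm.
- bracket (a point): Middle of the open bracket at the height of its saddle plate's top face, under the pipe; axes as the rack's (y along the pipe). Plate 92 (x) x 68 (y) x 5 mm with two 10.5 mm round holes at x -19.5 and +19.5 mm, and 3 mm screw heads at x -38 and +38. It is screwed to slotted flanges: it stays put, but its holes lie anywhere up to 15 mm either way along y from this point. This is not measured: look or feel.
- pipe: Copper pipe, 28 mm in diameter, axis 22 mm above point bracket. Origin: on its axis at the far bracket, which holds it; y along it, the open bracket 220 mm towards -y. There it lies on rubber and yields about 1 mm per 5 N after the first 4 N. The clips under the holes drag on the legs with a few N; they snap in with the origin some 1.5 mm below first touch of the pipe (a push of 7 to 15 N), else the pipe lifts the U-bolt again.
- case: Black plastic fixings case 100 (x) x 120 (y) x 30 mm, fixed, with two slots along its x, 72 mm long, 10 mm wide, 26 mm deep, at y -27.5 and +27.5 mm. One holds the narrow U-bolt, the other the wide one; which is where varies. Origin: centre of its underside.
- ubolt_wide: The wider U-bolt, legs 56 mm apart between centres (64 mm over all), 77 mm tall, 8 mm rod, in the other slot of the case; it does not fit the holes. Origin as for the narrow one. Leave it alone.
- green_bottle: Green plastic cleaner bottle, 68 mm across, 220 mm tall, standing on the worktop. Origin: centre of its underside. Leave it alone.
- amber_bottle: Amber bottle with a red cap, 66 mm across, 190 mm tall, standing on the worktop. Origin: centre of its underside. Leave it alone.
- spanner: Steel spanner 190 mm long lying on the worktop. Origin: middle of its underside. Leave it alone.

How it is judged (in metres and radians):
On the way, in this order (a step that is already met when the one before it is completed fails the run):
1. the narrow U-bolt is lifted clear of the case (height (world z) of ubolt above 0.12 m), for 0.1 s.
2. both legs are in the holes (z of ubolt in the frame of rack below 0.099 m and x of ubolt in the frame of rack between -0.004 and 0.004 m and y of ubolt in the frame of rack between -0.129 and -0.091 m).
At the end, for the whole second after the job is handed in: The narrow U-bolt straddles the pipe at the open bracket, both legs snapped in: origin below 78.3 mm over the panel's underside and within 4 mm of the pipe's axis, upright within 8 degrees, bow bearing on the pipe with over 1.5 N, at rest, let go; the other things left where they were (z of ubolt in the frame of rack below 0.0783 m and x of ubolt in the frame of rack between -0.004 and 0.004 m and y of ubolt in the frame of rack between -0.129 and -0.091 m and angle between ubolt's own z axis and vertical below 0.14 rad and contact force between ubolt and pipe above 1.5 N and linear speed of ubolt below 0.02 m/s); the robot touches nothing.
It fails at once if the U-bolt is forced against the plate, clips or pipe with more than 35 N (contact force between ubolt and rack above 35 N).
It fails at once if the wide U-bolt is taken out of its slot or pushed about (more than 12 mm) (distance of ubolt_wide from where it was at the start of the episode above 0.012 m).
It fails at once if a bottle or the spanner is moved more than 25 mm (distance of any of green_bottle, amber_bottle, spanner from where it was at the start of the episode above 0.025 m).
It also fails if it takes over 67 s, if anything falls off the work surface, if the arm or the gripper's body presses on something with over 40 N, if the wrist force passes 120 N, or if a joint passes its speed limit or range.

## Working session

There is one attempt and no reset: what is moved stays moved. The work goes in short steps, Python scripts to look and compute and a tool call to move; the robot and the scene stay as the last step left them, time stands still between calls to the robot, and variables do not carry over. Pictures are saved under pics/ and viewed, about 8 in all and at most 12, crops included, and the job is handed in when it is done.

Besides the shell and the picture viewer there is one more tool, called after ">>>" in YAML: its name, and indented under it one key for each argument. arm_command: Moves the arm, as the interface text tells. Its arguments: {"type":"object","properties":{"targets":{"type":"array","items":{"type":"object","properties":{"slide":{"type":"array","items":{"type":"number"}},"turn":{"type":"number"}}}},"grip":{"type":"number"}},"required":["targets"]}

```bash
mkdir -p pics; ls; python3 - <<'E'
from workcell import arm, vision
import cv2,numpy as np
print(arm.read_state())
for n in ("top","scene","wrist"):
    print(n,vision.camera_info(n)); cv2.imwrite(f"pics/{n}0.png",vision.read_camera(n))
E
```

```text
pics
{'clock': 0.0, 'qpos': array([ 7.01310711e+01,  1.38326095e+01,  2.13250277e-01,  7.65021629e+01,
       -1.26887638e-03,  8.99984370e+01]), 'joint_velocities': array([ 0.03405249, -0.02174977, -0.04998142,  0.06088405,  0.01462507,
        0.00548171]), 'joint_torque': array([ 1.97606123e-04, -3.72319293e+01,  2.52407277e+01,  1.69068103e-02,
        1.04233993e-04,  6.15522310e-06]), 'position': array([0.16973353, 0.46966049, 0.24440627]), 'tcp_rot': array([1.79998734e+02, 1.21522162e-01, 7.01326341e+01]), 'wrist_force': array([-0.22520183, -0.13364996,  0.0711132 ]), 'moment': array([-0.05502794, -0.03068961, -0.05577098]), 'opening': 1.00182894389324}
top {'intrinsics': array([[462.52625045,   0.        , 286.89079327],
       [  0.        , 462.52625045, 214.51301782],
       [  0.        ,   0.        ,   1.        ]]), 'extrinsics': array([[ 0.02188691, -0.99972787,  0.00807186,  0.01820064],
       [-0.99889637, -0.02220289, -0.04138922,  0.55384554],
       [ 0.04155717, -0.00715706, -0.99911049,  1.48748655],
       [ 0.        ,  0.        ,  0.        ,  1.        ]]
[... 174 characters left out ...]
]]), 'extrinsics': array([[ 0.76183421,  0.6474308 ,  0.02102366, -0.46758944],
       [ 0.45803651, -0.51545576, -0.72422919, -0.16981872],
       [-0.45805152,  0.56137218, -0.68923877,  1.69341029],
       [ 0.        ,  0.        ,  0.        ,  1.        ]])}
wrist {'intrinsics': array([[327.9586621 ,   0.        , 284.084013  ],
       [  0.        , 327.9586621 , 201.20754556],
       [  0.        ,   0.        ,   1.        ]]), 'extrinsics': array([[ 0.33925902,  0.94069129, -0.00179121, -0.49915594],
       [ 0.90663354, -0.32646722,  0.26727285, -0.03535483],
       [ 0.25083647, -0.0922987 , -0.96361923,  0.37822982],
       [ 0.        ,  0.        ,  0.        ,  1.        ]])}
```

View pics/top0.png

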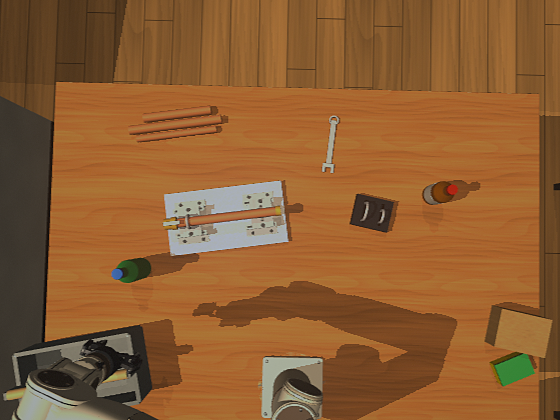

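View pics/scene0.png

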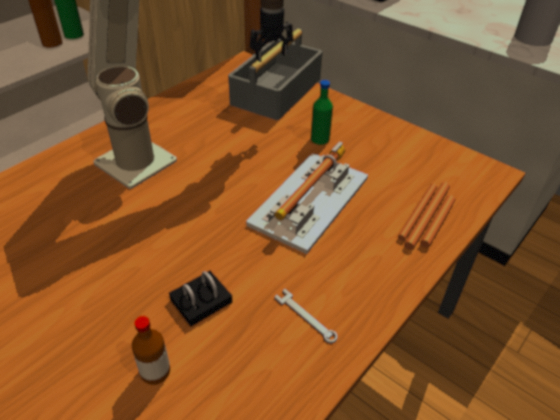

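The top view shows the rack at about (228,218), with its open bracket at the right end near (262,213). The case is at (373,212) with bows near (366,210) and (382,214), and both bottles and the spanner are well clear. The scene view agrees.

```bash
cat > h.py <<'E'
from workcell import arm, vision
import cv2,numpy as np
from scipy.spatial.transform import Rotation as Rn
def ray(uv,z,info):
    """pixels -> world points on plane z"""
    K=info["intrinsics"];E=info["extrinsics"];R=E[:3,:3];t=E[:3,3]
    uv=np.atleast_2d(np.asarray(uv,float))
    d=np.c_[uv,np.ones(len(uv))]@np.linalg.inv(K).T@R
    c=-R.T@t
    return c+d*((z-c[2])/d[:,2])[:,None]
def proj(P,info):
    E=info["extrinsics"];p=np.atleast_2d(P)@E[:3,:3].T+E[:3,3]
    q=p@info["intrinsics"].T
    return q[:,:2]/q[:,2:]
def move(target,yaw):
    """shift in tool axes (cm) and turn (rad) to reach TCP target, yaw of tool (deg)"""
    s=arm.read_state();R=Rn.from_euler('xyz',s["tcp_rot"],degrees=True).as_matrix()
    d=R.T@(np.array(target)-s["position"])*100
    # tool down: turning +about tool z reduces yaw
    dy=(yaw-s["tcp_rot"][2]+90)%180-90
    return d.round(2), round(-np.radians(dy),3)
E
python3 - <<'E'
from h import *
im=cv2.imread("pics/top0.png");I=vision.camera_info("top")
hsv=cv2.cvtColor(im,cv2.COLOR_BGR2HSV)
def rect(mask,roi,z):
    m=np.zeros_like(mask);x0,y0,x1,y1=roi;m[y0:y1,x0:x1]=mask[y0:y1,x0:x1]
    m=cv2.morphologyEx(m,cv2.MORPH_CLOSE,np.ones((5,5)))
    c=max(cv2.findContours(m,0,2)[0],key=cv2.contourArea)
    P=ray(c[:,0,:],z,I)
    r=cv2.minAreaRect((P[:,:2]*1000).astype(np.float32));print(z,r)
    return r
rect(((hsv[...,1]<60)&(hsv[...,2]>120)).astype(np.uint8)*255,(150,170,300,265),.018)
rect((hsv[...,2]<80).astype(np.uint8)*255,(340,180,402,240),.03)
# bows in the case: bright low saturation
m=((hsv[...,1]<70)&(hsv[...,2]>110)).astype(np.uint8);m[:185]=0;m[240:]=0;m[:,:350]=0;m[:,398:]=0
n,l,st,ce=cv2.connectedComponentsWithStats(m)
for i in range(1,n):
    if st[i,4]>5: print(st[i],ray(ce[i],.075,I))
cv2.imwrite("pics/c.png",cv2.resize(im[170:270,150:410],None,fx=3,fy=3,interpolation=cv2.INTER_CUBIC))
E
```

```text
0.018 ((537.8330078125, 233.21432495117188), (199.1834259033203, 393.6268005371094), 8.177827835083008)
0.03 ((564.5409545898438, -240.77496337890625), (121.85928344726562, 100.71638488769531), 78.26089477539062)
[361 202   8  19  49] [[ 0.56689471 -0.21327512  0.075     ]]
[379 210   6  13  36] [[ 0.55305547 -0.26543198  0.075     ]]
```

View pics/c.png

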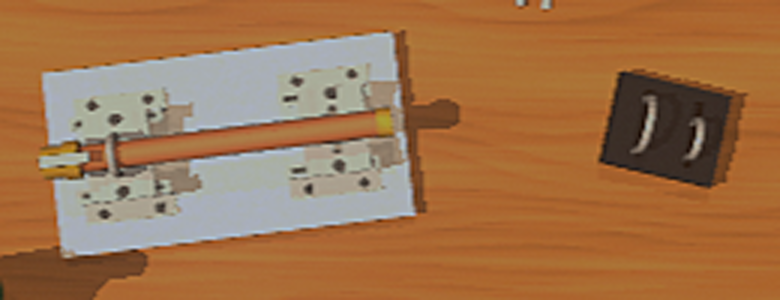

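The narrow U-bolt is the right-hand one, at about (695,138) in this crop. The wide one is at (650,122). I'll go above the narrow one for a close look.

```bash
python3 - <<'E'
from h import *
print(move((0.555,-0.266,0.26),-11.7))
I=vision.camera_info("wrist");E=I["extrinsics"];s=arm.read_state();R=Rn.from_euler('xyz',s["tcp_rot"],degrees=True).as_matrix()
c=-E[:3,:3].T@E[:3,3];print("cam in tool",R.T@(c-s["position"]),"\n",E[:3,:3]@R)
print(ray([[117,274],[455,188]],.1,vision.camera_info("top")))
E
```

```text
(array([-56.11,  61.24,  -1.45]), np.float64(1.428))
cam in tool [ 7.12596050e-05 -6.73370609e-02 -1.28497175e-01] 
 [[ 9.99999808e-01 -6.19616660e-04 -6.20472426e-06]
 [ 5.95411596e-04  9.63611972e-01 -2.67304345e-01]
 [ 1.71605172e-04  2.67304290e-01  9.63612156e-01]]
[[ 0.35821915  0.54071301  0.1       ]
 [ 0.64239211 -0.48234751  0.1       ]]
```

>>> arm_command:
  targets:
    - {"slide": [0, 0, -7], "turn": 0}
    - {"slide": [0, 0, -7], "turn": 0}
    - {"slide": [0, 0, -7], "turn": 0}

```text
clock: 0.4
position: [0.1706, 0.472, 0.3207]
tcp_rot: [-180.0, -0.5, 70.1]
wrist_force: [1.0, 1.1, 1.1]
opening: 1.003
```

>>> arm_command:
  targets:
    - {"slide": [-28, 30.6, 0], "turn": 0.7}
    - {"slide": [-56.1, 61.2, 0], "turn": 1.428}
    - {"slide": [-56.1, 61.2, 0], "turn": 1.428}
    - {"slide": [-56.1, 61.2, 0], "turn": 1.428}
    - {"slide": [-56.1, 61.2, 0], "turn": 1.428}
    - {"slide": [-56.1, 61.2, 0], "turn": 1.428}
    - {"slide": [-56.1, 61.2, 0], "turn": 1.428}
    - {"slide": [-56.1, 61.2, 0], "turn": 1.428}
    - {"slide": [-56.1, 61.2, 0], "turn": 1.428}
    - {"slide": [-56.1, 61.2, 0], "turn": 1.428}

```text
clock: 1.23
position: [0.3634, 0.0991, 0.3154]
tcp_rot: [-180.0, -0.0, -1.8]
wrist_force: [0.5, 0.7, 0.5]
opening: 1.0
```

```bash
python3 - <<'E'
from h import *
print(move((0.555,-0.266,0.24),-11.7))
E
```

```text
(array([20.32, 35.88,  7.54]), np.float64(0.172))
```

>>> arm_command:
  targets:
    - {"slide": [20.3, 35.9, 4], "turn": 0.17}
    - {"slide": [20.3, 35.9, 4], "turn": 0.17}
    - {"slide": [20.3, 35.9, 4], "turn": 0.17}
    - {"slide": [20.3, 35.9, 4], "turn": 0.17}
    - {"slide": [20.3, 35.9, 4], "turn": 0.17}
    - {"slide": [20.3, 35.9, 7.5], "turn": 0.17}
    - {"slide": [20.3, 35.9, 7.5], "turn": 0.17}
    - {"slide": [20.3, 35.9, 7.5], "turn": 0.17}
    - {"slide": [20.3, 35.9, 7.5], "turn": 0.17}
    - {"slide": [20.3, 35.9, 7.5], "turn": 0.17}

```text
clock: 2.07
position: [0.5553, -0.2617, 0.2403]
tcp_rot: [-180.0, 0.0, -11.3]
wrist_force: [0.5, 1.0, -0.3]
opening: 0.999
```

>>> arm_command:
  targets:
    - {"slide": [0, 0, 0], "turn": 0}
    - {"slide": [0, 0, 0], "turn": 0}
    - {"slide": [0, 0, 0], "turn": 0}

```text
clock: 2.32
position: [0.5545, -0.2596, 0.2404]
tcp_rot: [-180.0, 0.1, -11.3]
wrist_force: [-0.2, 0.9, 0.8]
opening: 0.997
```

```bash
python3 - <<'E'
from h import *
I=vision.camera_info("wrist");im=vision.read_camera("wrist");cv2.imwrite("pics/w1.png",im)
np.savez("w1.npz",**I)
s=arm.read_state();print(s["position"],s["tcp_rot"],s["clock"])
for P in ([.553,-.265,.0725],[.5589,-.2677,.0725]): print(proj(P,I))
E
```

```text
[ 0.55465653 -0.25905006  0.2415873 ] [-1.79980840e+02  1.51856103e-02 -1.12037464e+01] 2.3667
[[283.64923012 192.13952377]]
[[290.42402989 193.70588157]]
```

View pics/w1.png

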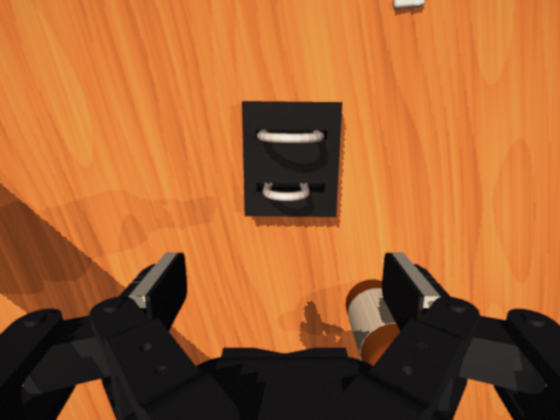

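The wrist view shows the narrow bow at (286,193), spanning columns 262–310. The wide bow is at (290,136), and the case edges line up with the image axes.

```bash
python3 - <<'E'
from h import *
I=dict(np.load("w1.npz"));im=cv2.imread("pics/w1.png");hsv=cv2.cvtColor(im,cv2.COLOR_BGR2HSV)
m=((hsv[...,1]<90)&(hsv[...,2]>90)).astype(np.uint8);m[:115]=0;m[215:]=0;m[:,:246]=0;m[:,338:]=0
n,l,st,ce=cv2.connectedComponentsWithStats(m)
for i in range(1,n):
    if st[i,4]>40:
        x,y,w,h,a=st[i];print(st[i],ce[i])
        print(" side mid z.055",ray([x+w/2-.5,y+4],.055,I)," top z.070",ray([x+w/2-.5,y+h/2+1],.070,I), "widths",np.linalg.norm(np.diff(ray([[x,y+4],[x+w,y+4]],.055,I),axis=0)))
d=(hsv[...,2]<60).astype(np.uint8);d[:95]=0;d[225:]=0;d[:,:230]=0;d[:,352:]=0
c=max(cv2.findContours(cv2.morphologyEx(d,cv2.MORPH_CLOSE,np.ones((9,9))),0,2)[0],key=cv2.contourArea)
r=cv2.minAreaRect((ray(c[:,0],.03,I)[:,:2]*1000).astype(np.float32));print(r)
E
```

```text
[257 130  66  13 630] [289.82063492 136.78888889]
 side mid z.055 [[ 0.56847198 -0.21510633  0.055     ]]  top z.070 [[ 0.56786784 -0.21710243  0.07      ]] widths 0.06203427501340192
[263 183  46  18 476] [285.49369748 193.32773109]
 side mid z.055 [[ 0.55490208 -0.26447972  0.055     ]]  top z.070 [[ 0.55441547 -0.26675651  0.07      ]] widths 0.04514343206737687
((564.51904296875, -244.4836883544922), (117.45787048339844, 97.40830993652344), 78.26821899414062)
```

```bash
python3 - <<'E'
from h import *
print(move((0.5547,-0.2668,0.10),-11.7))
E
```

```text
(array([ 0.16,  0.76, 14.16]), np.float64(0.009))
```

>>> arm_command:
  targets:
    - {"slide": [0.2, 0.8, 3], "turn": 0.009}
    - {"slide": [0.2, 0.8, 6], "turn": 0.009}
    - {"slide": [0.2, 0.8, 9], "turn": 0.009}
    - {"slide": [0.2, 0.8, 12], "turn": 0.009}
    - {"slide": [0.2, 0.8, 14.2], "turn": 0.009}
    - {"slide": [0.2, 0.8, 14.2], "turn": 0.009}
    - {"slide": [0.2, 0.8, 14.2], "turn": 0.009}
    - {"slide": [0.2, 0.8, 14.2], "turn": 0.009}
    - {"slide": [0.2, 0.8, 14.2], "turn": 0.009}
    - {"slide": [0.2, 0.8, 14.2], "turn": 0.009}

```text
clock: 3.2
position: [0.5568, -0.2684, 0.1021]
tcp_rot: [179.9, -0.3, -11.7]
wrist_force: [0.1, -0.4, -0.1]
opening: 1.003
```

```bash
python3 - <<'E'
from h import *
print(move((0.5547,-0.2668,0.044),-11.7),arm.read_state()["position"])
E
```

```text
(array([-0.27, -0.12,  5.81]), np.float64(-0.0)) [ 0.5568234  -0.268443    0.10207299]
```

>>> arm_command:
  targets:
    - {"slide": [-0.2, -0.1, 1.5], "turn": 0}
    - {"slide": [-0.2, -0.1, 3], "turn": 0}
    - {"slide": [-0.2, -0.1, 4.5], "turn": 0}
    - {"slide": [-0.2, -0.1, 5.8], "turn": 0}
    - {"slide": [-0.2, -0.1, 5.8], "turn": 0}
    - {"slide": [-0.2, -0.1, 5.8], "turn": 0}
    - {"slide": [-0.2, -0.1, 5.8], "turn": 0}

```text
clock: 3.78
position: [0.5545, -0.2671, 0.0428]
tcp_rot: [180.0, -0.1, -11.7]
wrist_force: [-0.2, -0.2, -0.3]
opening: 0.997
```

```bash
python3 - <<'E'
from h import *
print(move((0.5547,-0.2668,0.044),-11.7),arm.read_state()["position"])
I=vision.camera_info("wrist");im=vision.read_camera("wrist");cv2.imwrite("pics/w2.png",im)
print(move((0.5547,-0.2668,0.044),-11.7),arm.read_state()["position"])
print(proj([[.5547,-.2668,.0725],[.5547,-.2668,.049]],I))
E
```

```text
(array([ 0.01, -0.03, -0.12]), np.float64(-0.001)) [ 0.5545233  -0.26706174  0.0428071 ]
(array([-0.01, -0.04, -0.1 ]), np.float64(-0.001)) [ 0.55469772 -0.26717761  0.04301107]
[[283.77291493 312.71364307]
 [283.67232518 278.95797298]]
```

View pics/w2.png

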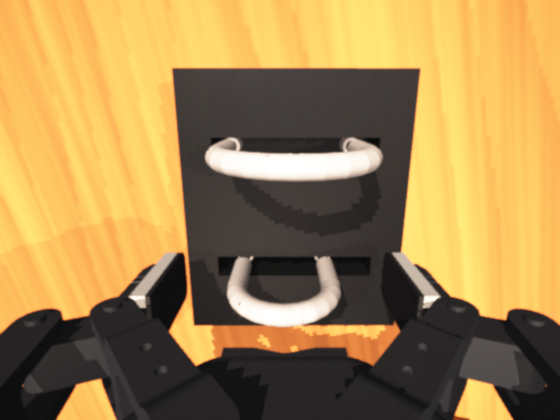

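The narrow bow is centred at (284,310), against a predicted (284,313), with the pads clear on both sides. I'll close the gripper.

>>> arm_command:
  targets:
    - {"slide": [0, 0, 0], "turn": 0}
    - {"slide": [0, 0, 0], "turn": 0}
    - {"slide": [0, 0, 0], "turn": 0}
    - {"slide": [0, 0, 0], "turn": 0}
    - {"slide": [0, 0, 0], "turn": 0}
    - {"slide": [0, 0, 0], "turn": 0}
    - {"slide": [0, 0, 0], "turn": 0}
    - {"slide": [0, 0, 0], "turn": 0}
    - {"slide": [0, 0, 0], "turn": 0}
    - {"slide": [0, 0, 0], "turn": 0}
  grip: 0

```text
clock: 4.67
position: [0.554, -0.2669, 0.0424]
tcp_rot: [180.0, -0.1, -11.8]
wrist_force: [-0.0, 0.6, 5.5]
opening: 0.523
```

>>> arm_command:
  targets:
    - {"slide": [0, 0, 0], "turn": 0}
    - {"slide": [0, 0, -1], "turn": 0}
    - {"slide": [0, 0, -3], "turn": 0}
    - {"slide": [0, 0, -6], "turn": 0}
    - {"slide": [0, 0, -9], "turn": 0}
    - {"slide": [0, 0, -12], "turn": 0}
    - {"slide": [0, 0, -12], "turn": 0}
    - {"slide": [0, 0, -12], "turn": 0}
    - {"slide": [0, 0, -12], "turn": 0}

```text
clock: 5.42
position: [0.5531, -0.2664, 0.1609]
tcp_rot: [-180.0, 0.1, -11.7]
wrist_force: [0.1, -0.1, -1.3]
opening: 0.523
```

```bash
python3 - <<'E'
from h import *
im=vision.read_camera("wrist");cv2.imwrite("pics/w3.png",im)
print(arm.read_state())
E
```

```text
{'clock': 5.4667, 'qpos': array([-2.57126652e+01,  2.93502413e+01,  1.03506587e+01,  7.11645093e+01,
        2.35737549e-03,  7.60308780e+01]), 'joint_velocities': array([-0.05321084,  0.80717554, -0.7787451 , -0.03087229,  0.04849049,
       -0.1401748 ]), 'joint_torque': array([ 7.88258130e-04, -5.09699607e+01,  2.57279795e+01, -2.98407942e-02,
       -2.76638799e-03, -4.75596880e-05]), 'position': array([ 0.55262293, -0.2660967 ,  0.15992101]), 'tcp_rot': array([-1.79958101e+02,  1.58669979e-01, -1.17434885e+01]), 'wrist_force': array([ 0.07816957,  0.32064338, -1.44770483]), 'moment': array([-0.0378672 ,  0.00493565, -0.01517268]), 'opening': 0.523289924625424}
```

View pics/w3.png

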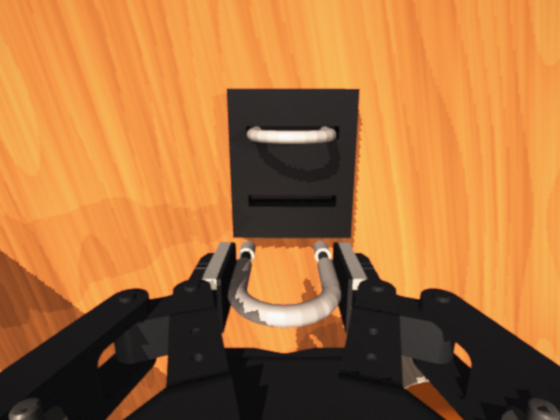

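The U-bolt is held and clear of the case. Both leg ends are visible at (248,248) and (321,248), and the wide U-bolt is still in its slot. Next I'll carry it over the open bracket.

```bash
python3 - <<'E'
from h import *
print(move((0.5545,0.118,0.22),8.2))
E
```

```text
(array([ -7.65, -37.65,  -5.96]), np.float64(-0.348))
```

>>> arm_command:
  targets:
    - {"slide": [-2, -4, -6], "turn": -0.05}
    - {"slide": [-2.5, -7.5, -6], "turn": -0.1}
    - {"slide": [-3, -11, -6], "turn": -0.15}
    - {"slide": [-3.5, -14.5, -6], "turn": -0.2}
    - {"slide": [-4, -18, -6], "turn": -0.25}
    - {"slide": [-5, -22, -6], "turn": -0.3}
    - {"slide": [-6, -26, -6], "turn": -0.35}
    - {"slide": [-7, -30, -6], "turn": -0.35}
    - {"slide": [-7.6, -34, -6], "turn": -0.35}
    - {"slide": [-7.6, -37.6, -6], "turn": -0.35}

```text
clock: 6.3
position: [0.5535, 0.1193, 0.2195]
tcp_rot: [-180.0, 0.3, 8.4]
wrist_force: [0.3, -0.5, -0.7]
opening: 0.52
```

>>> arm_command:
  targets:
    - {"slide": [0, 0, 0], "turn": 0}
    - {"slide": [0, 0, 0], "turn": 0}
    - {"slide": [0, 0, 0], "turn": 0}
    - {"slide": [0, 0, 0], "turn": 0}
    - {"slide": [0, 0, 0], "turn": 0}
    - {"slide": [0, 0, 0], "turn": 0}
    - {"slide": [0, 0, 0], "turn": 0}

```text
clock: 6.88
position: [0.5558, 0.1158, 0.2214]
tcp_rot: [180.0, -0.0, 8.2]
wrist_force: [0.0, -0.5, -0.9]
opening: 0.522
```

```bash
python3 - <<'E'
from h import *
s=arm.read_state();I=vision.camera_info("wrist");im=vision.read_camera("wrist");cv2.imwrite("pics/w4.png",im)
np.savez("w4.npz",tp=s["position"],tr=s["tcp_rot"],**I)
print(s["position"],s["tcp_rot"],s["wrist_force"],s["clock"])
E
```

```text
[0.5557611  0.11584234 0.22140835] [ 1.79998154e+02 -8.48990913e-04  8.19843757e+00] [ 0.02654004 -0.46617435 -0.89511177] 6.8833
```

View pics/w4.png

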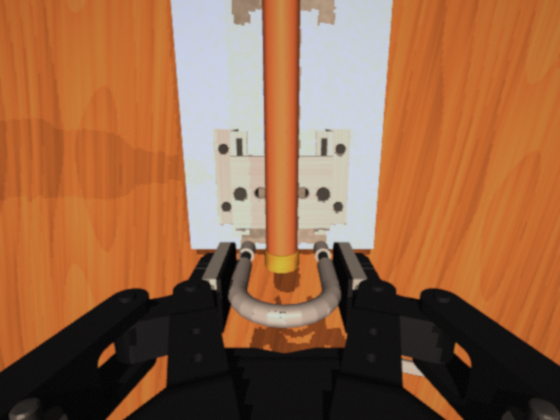

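In this view the pipe runs up the middle at columns 265–298. Screw heads are at (240,194) and (323,194), the holes are half hidden at (260,192) and (303,192), and the leg ends are at (247,248) and (321,248).

```bash
python3 - <<'E'
from h import *
I=dict(np.load("w4.npz"));tp=I["tp"];im=cv2.imread("pics/w4.png");hsv=cv2.cvtColor(im,cv2.COLOR_BGR2HSV);g=cv2.cvtColor(im,6)
m=(g<75).astype(np.uint8);k=m.copy();m[:180]=0;m[205:]=0;m[:,:228]=0;m[:,336:]=0
n,l,st,ce=cv2.connectedComponentsWithStats(m)
B=[]
for i in range(1,n):
    if st[i,4]>8: P=ray(ce[i],.061 if abs(ce[i][0]-282)>30 else .058,I)[0];print(st[i],ce[i].round(1),P.round(4))
# pipe edges
o=((hsv[...,0]<14)&(hsv[...,1]>150)).astype(np.uint8)
mids=[]
for v in range(5,245,6):
    xs=np.where(o[v,262:304])[0]
    if len(xs)>20: mids.append([262+(xs[0]+xs[-1])/2,v])
P=ray(mids,.080,I);vx,vy,x0,y0=cv2.fitLine(P[:,:2].astype(np.float32),cv2.DIST_HUBER,0,.001,.001).ravel()
print("pipe dir deg",np.degrees(np.arctan2(-vx,vy) if vy>0 else np.arctan2(vx,-vy)),"x at y",tp[1],x0+(tp[1]-y0)*vx/vy,P[[0,-1]].round(4))
# panel edge (end) row
w=((hsv[...,1]<70)&(g>120)).astype(np.uint8);rows=[(u,np.where(w[:,u])[0].max()) for u in (200,210,350,360)]
print(rows,ray(rows,.018,I).round(4))
cv2.imwrite("pics/w4c.png",cv2.resize(im[120:340,200:370],None,fx=3.5,fy=2.7,interpolation=cv2.INTER_CUBIC))
E
```

```text
[235 189  10  10  77] [239.8 193.4] [0.5171 0.1051 0.061 ]
[255 189   3   7  14] [256.4 192.1] [0.5316 0.1076 0.058 ]
[318 189  10  11  87] [322.6 193.5] [0.5915 0.1157 0.061 ]
[306 190   2   6  10] [306.4 192.5] [0.5771 0.1138 0.058 ]
pipe dir deg 8.157094 x at y 0.11584233688402203 0.5535456914326516 [[0.5332 0.2559 0.08  ]
 [0.5599 0.0741 0.08  ]]
[(200, np.int64(248)), (210, np.int64(283)), (350, np.int64(246)), (360, np.int64(281))] [[ 0.4763  0.026   0.018 ]
 [ 0.4906 -0.015   0.018 ]
 [ 0.6381  0.0518  0.018 ]
 [ 0.6576  0.0117  0.018 ]]
```

View pics/w4c.png

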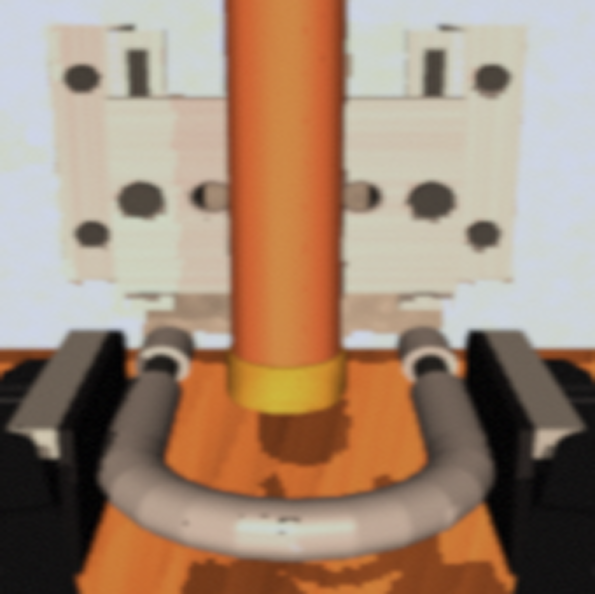

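The crop confirms the holes at crop rows of about 197, level with the screw heads, so v is about 193. I'll line up, lower until the leg ends are just above the pipe, and look again.

>>> arm_command:
  targets:
    - {"slide": [-0.2, 0.35, 2], "turn": 0}
    - {"slide": [-0.2, 0.35, 4.5], "turn": 0}
    - {"slide": [-0.2, 0.35, 7], "turn": 0}
    - {"slide": [-0.2, 0.35, 8.2], "turn": 0}
    - {"slide": [-0.2, 0.35, 8.2], "turn": 0}
    - {"slide": [-0.2, 0.35, 8.2], "turn": 0}
    - {"slide": [-0.2, 0.35, 8.2], "turn": 0}
    - {"slide": [-0.2, 0.35, 8.2], "turn": 0}
    - {"slide": [-0.2, 0.35, 8.2], "turn": 0}
    - {"slide": [-0.2, 0.35, 8.2], "turn": 0}

```text
clock: 7.77
position: [0.555, 0.1134, 0.1405]
tcp_rot: [-180.0, -0.1, 8.3]
wrist_force: [0.6, 0.3, -1.0]
opening: 0.522
```

```bash
python3 - <<'E'
from h import *
s=arm.read_state();I=vision.camera_info("wrist");im=vision.read_camera("wrist");cv2.imwrite("pics/w5.png",im)
np.savez("w5.npz",tp=s["position"],tr=s["tcp_rot"],**I)
print(s["position"],s["tcp_rot"],s["wrist_force"],s["clock"])
cv2.imwrite("pics/w5c.png",cv2.resize(im[130:350,185:385],(800,600),interpolation=cv2.INTER_CUBIC))
E
```

```text
[0.55495726 0.11338231 0.14050297] [-1.79994698e+02 -1.27454783e-01  8.30977578e+00] [ 0.62741049  0.26521292 -0.99060042] 7.7667
```

View pics/w5c.png

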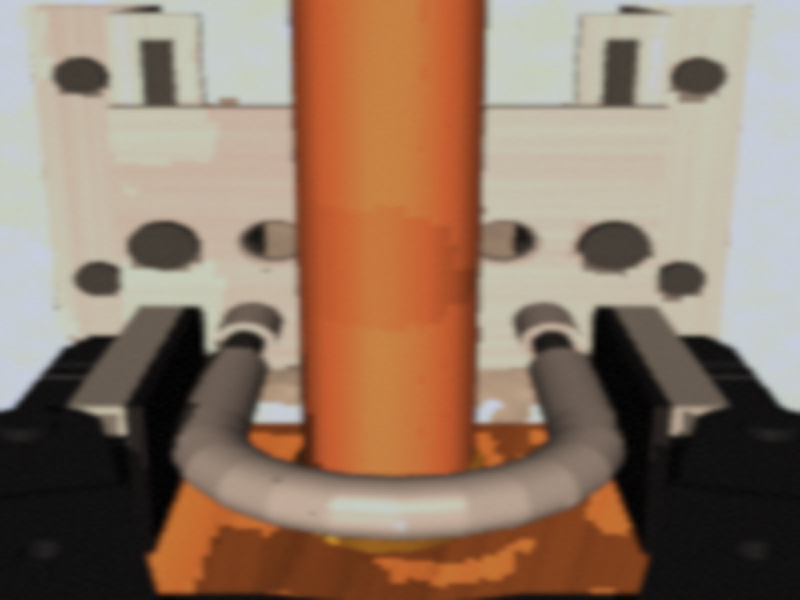

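Scaled back to full pixels, the holes are at v≈218, the screw and pipe mid-column is 282.1, and the leg mid-column is 284.4. My rays put the legs about 1.5 mm too far in +x and about 1 mm too far in +y (tool axes). I'll correct that and lower partway along the pipe.

>>> arm_command:
  targets:
    - {"slide": [-0.15, -0.1, 0], "turn": 0}
    - {"slide": [-0.15, -0.1, 0], "turn": 0}
    - {"slide": [-0.15, -0.1, 0], "turn": 0}
    - {"slide": [-0.15, -0.1, 0.5], "turn": 0}
    - {"slide": [-0.15, -0.1, 1], "turn": 0}
    - {"slide": [-0.15, -0.1, 1.5], "turn": 0}
    - {"slide": [-0.15, -0.1, 2], "turn": 0}
    - {"slide": [-0.15, -0.1, 2], "turn": 0}
    - {"slide": [-0.15, -0.1, 2], "turn": 0}
    - {"slide": [-0.15, -0.1, 2], "turn": 0}

```text
clock: 8.65
position: [0.5526, 0.114, 0.1192]
tcp_rot: [180.0, 0.0, 8.3]
wrist_force: [0.6, -0.6, -0.5]
opening: 0.524
```

```bash
python3 - <<'E'
from h import *
s=arm.read_state();I=vision.camera_info("wrist");im=vision.read_camera("wrist");cv2.imwrite("pics/w6.png",im)
np.savez("w6.npz",tp=s["position"],tr=s["tcp_rot"],**I)
print(s["position"],s["tcp_rot"],s["wrist_force"],s["moment"],s["clock"])
cv2.imwrite("pics/w6c.png",cv2.resize(im[130:350,185:385],(800,600),interpolation=cv2.INTER_CUBIC))
E
```

```text
[0.55261181 0.11400703 0.11924311] [1.79998544e+02 1.25154775e-02 8.30606156e+00] [ 0.58612037 -0.56367773 -0.53593795] [ 0.05151135 -0.04170384  0.02050759] 8.65
```

View pics/w6c.png

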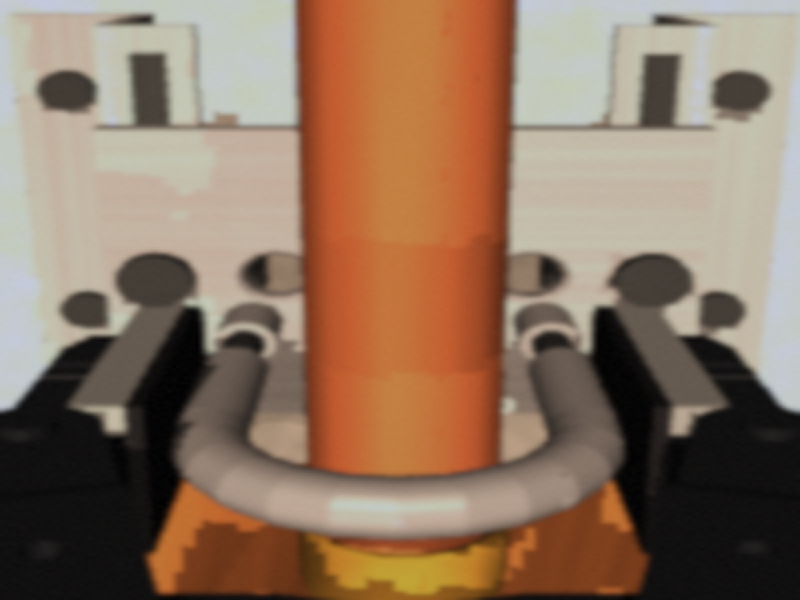

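Now the legs' mid-column (284.4) is about 1 mm short of the pipe and screw mid-column (286.2) in +x, and the y alignment is good. I'll correct x and lower to just above the plate.

>>> arm_command:
  targets:
    - {"slide": [0.1, 0, 0], "turn": 0}
    - {"slide": [0.1, 0, 0], "turn": 0}
    - {"slide": [0.1, 0, 0.4], "turn": 0}
    - {"slide": [0.1, 0, 0.8], "turn": 0}
    - {"slide": [0.1, 0, 1.2], "turn": 0}
    - {"slide": [0.1, 0, 1.6], "turn": 0}
    - {"slide": [0.1, 0, 1.8], "turn": 0}
    - {"slide": [0.1, 0, 1.8], "turn": 0}
    - {"slide": [0.1, 0, 1.8], "turn": 0}

```text
clock: 9.45
position: [0.5534, 0.1141, 0.101]
tcp_rot: [180.0, 0.0, 8.3]
wrist_force: [0.4, 0.9, -0.5]
opening: 0.518
```

```bash
python3 - <<'E'
from h import *
s=arm.read_state();I=vision.camera_info("wrist");im=vision.read_camera("wrist");cv2.imwrite("pics/w7.png",im)
np.savez("w7.npz",tp=s["position"],tr=s["tcp_rot"],**I)
print(s["position"],s["tcp_rot"],s["wrist_force"],s["moment"],s["clock"])
cv2.imwrite("pics/w7c.png",cv2.resize(im[170:350,185:385],(800,600),interpolation=cv2.INTER_CUBIC))
E
```

```text
[0.55340768 0.11412406 0.10102992] [1.79996967e+02 3.64994375e-02 8.30405712e+00] [ 0.40737705  0.88662197 -0.48894708] [ 0.02445594 -0.00801111 -0.00651159] 9.45
```

View pics/w7c.png

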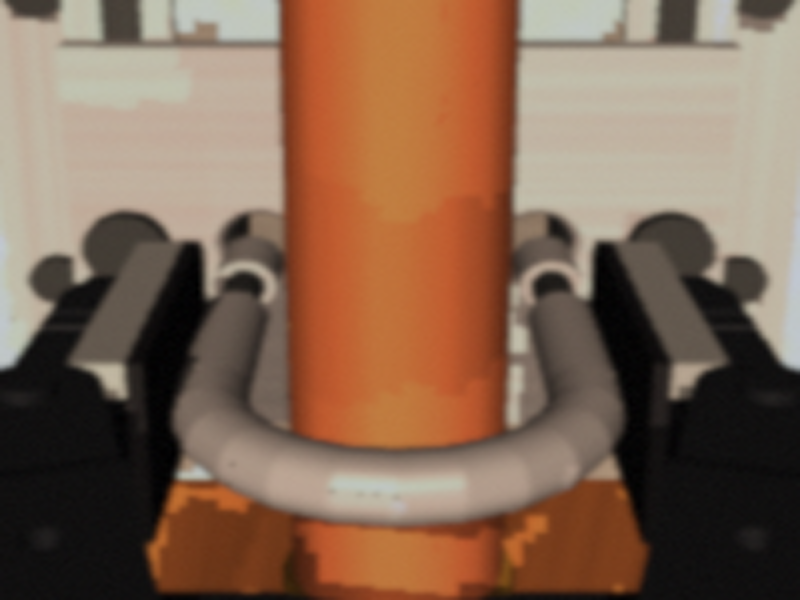

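Legs and holes are now aligned to within about 0.4 mm: the leg mid-column is 397 and the plate mid-column 400 in the crop, and the leg ends sit in front of the hole tops at row 211. I'll feel down slowly.

>>> arm_command:
  targets:
    - {"slide": [0.03, 0, 0.2], "turn": 0}
    - {"slide": [0.03, 0, 0.3], "turn": 0}
    - {"slide": [0.03, 0, 0.4], "turn": 0}
    - {"slide": [0.03, 0, 0.5], "turn": 0}
    - {"slide": [0.03, 0, 0.6], "turn": 0}
    - {"slide": [0.03, 0, 0.7], "turn": 0}
    - {"slide": [0.03, 0, 0.7], "turn": 0}

```text
clock: 10.08
position: [0.5538, 0.1142, 0.0941]
tcp_rot: [180.0, 0.0, 8.3]
wrist_force: [-0.5, -0.1, -1.2]
opening: 0.523
```

>>> arm_command:
  targets:
    - {"slide": [0, 0, 0.1], "turn": 0}
    - {"slide": [0, 0, 0.2], "turn": 0}
    - {"slide": [0, 0, 0.3], "turn": 0}
    - {"slide": [0, 0, 0.4], "turn": 0}
    - {"slide": [0, 0, 0.4], "turn": 0}

```text
clock: 10.5
position: [0.5537, 0.1142, 0.0901]
tcp_rot: [180.0, 0.0, 8.3]
wrist_force: [-0.0, 0.3, -1.5]
opening: 0.525
```

>>> arm_command:
  targets:
    - {"slide": [0, 0, 0.1], "turn": 0}
    - {"slide": [0, 0, 0.2], "turn": 0}
    - {"slide": [0, 0, 0.3], "turn": 0}
    - {"slide": [0, 0, 0.4], "turn": 0}
    - {"slide": [0, 0, 0.4], "turn": 0}

```text
clock: 10.92
position: [0.5536, 0.1142, 0.0862]
tcp_rot: [-180.0, 0.0, 8.3]
wrist_force: [-0.8, 0.1, -0.5]
opening: 0.519
```

>>> arm_command:
  targets:
    - {"slide": [0, 0, 0.1], "turn": 0}
    - {"slide": [0, 0, 0.2], "turn": 0}
    - {"slide": [0, 0, 0.3], "turn": 0}
    - {"slide": [0, 0, 0.4], "turn": 0}
    - {"slide": [0, 0, 0.4], "turn": 0}

```text
clock: 11.33
position: [0.5539, 0.1142, 0.0822]
tcp_rot: [-180.0, -0.0, 8.3]
wrist_force: [-0.6, -0.4, 0.8]
opening: 0.522
```

```bash
python3 - <<'E'
from h import *
s=arm.read_state();I=vision.camera_info("wrist");im=vision.read_camera("wrist");cv2.imwrite("pics/w8.png",im)
print(s["position"],s["tcp_rot"],s["wrist_force"],s["moment"],s["clock"])
cv2.imwrite("pics/w8c.png",cv2.resize(im[170:350,185:385],(800,600),interpolation=cv2.INTER_CUBIC))
E
```

```text
[0.55386631 0.1142361  0.08216364] [-1.79995857e+02 -9.76437113e-04  8.30957675e+00] [-0.5946586  -0.44690198  0.79489726] [0.02591417 0.21775996 0.00475375] 11.3333
```

View pics/w8c.png

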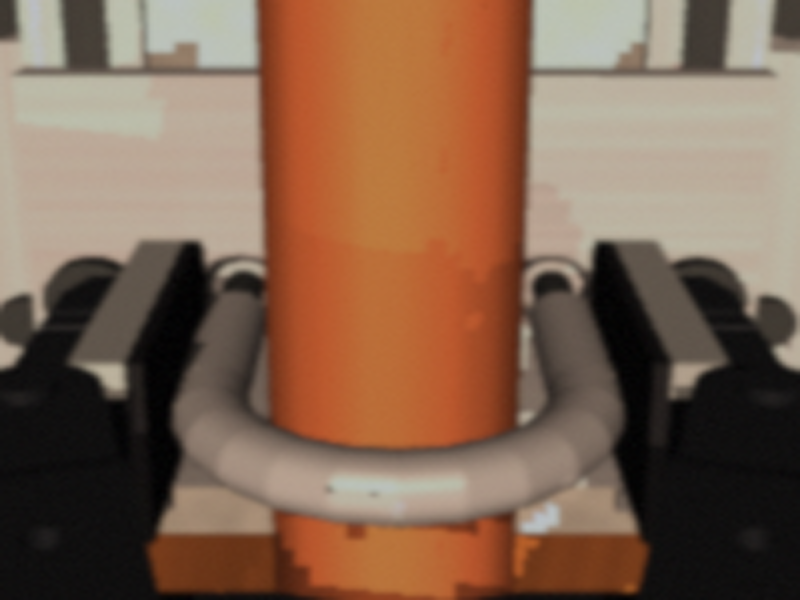

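Both legs are in their holes: the ends have disappeared inside the hole rims at (240,270) and (552,270) in the crop. I'll keep pushing in small steps.

>>> arm_command:
  targets:
    - {"slide": [0, 0, 0.1], "turn": 0}
    - {"slide": [0, 0, 0.2], "turn": 0}
    - {"slide": [0, 0, 0.3], "turn": 0}
    - {"slide": [0, 0, 0.3], "turn": 0}

```text
clock: 11.72
position: [0.5539, 0.1142, 0.0791]
tcp_rot: [-180.0, 0.0, 8.3]
wrist_force: [0.1, -0.5, 2.3]
opening: 0.523
```

>>> arm_command:
  targets:
    - {"slide": [0, 0, 0.1], "turn": 0}
    - {"slide": [0, 0, 0.2], "turn": 0}
    - {"slide": [0, 0, 0.3], "turn": 0}
    - {"slide": [0, 0, 0.3], "turn": 0}

```text
clock: 12.05
position: [0.5538, 0.1142, 0.076]
tcp_rot: [180.0, 0.0, 8.3]
wrist_force: [0.9, 0.7, 1.8]
opening: 0.524
```

>>> arm_command:
  targets:
    - {"slide": [0, 0, 0.1], "turn": 0}
    - {"slide": [0, 0, 0.2], "turn": 0}
    - {"slide": [0, 0, 0.3], "turn": 0}
    - {"slide": [0, 0, 0.3], "turn": 0}

```text
clock: 12.38
position: [0.5537, 0.1142, 0.0729]
tcp_rot: [180.0, 0.0, 8.3]
wrist_force: [-0.7, -0.1, 1.3]
opening: 0.523
```

>>> arm_command:
  targets:
    - {"slide": [0, 0, 0.05], "turn": 0}
    - {"slide": [0, 0, 0.1], "turn": 0}
    - {"slide": [0, 0, 0.1], "turn": 0}

```text
clock: 12.63
position: [0.5538, 0.1142, 0.0721]
tcp_rot: [180.0, 0.0, 8.3]
wrist_force: [0.1, 0.1, 0.8]
opening: 0.521
```

>>> arm_command:
  targets:
    - {"slide": [0, 0, 0.05], "turn": 0}
    - {"slide": [0, 0, 0.1], "turn": 0}
    - {"slide": [0, 0, 0.1], "turn": 0}

```text
clock: 12.88
position: [0.5539, 0.1142, 0.0718]
tcp_rot: [180.0, -0.0, 8.3]
wrist_force: [-2.1, -0.1, 5.0]
opening: 0.525
```

>>> arm_command:
  targets:
    - {"slide": [0, 0, 0.05], "turn": 0}
    - {"slide": [0, 0, 0.05], "turn": 0}

```text
clock: 13.05
position: [0.554, 0.1142, 0.0715]
tcp_rot: [180.0, -0.0, 8.3]
wrist_force: [-2.3, -0.4, 6.5]
opening: 0.522
```

The bow touched the pipe at TCP z of about 0.072. I'll press on in 0.5 mm steps.

>>> arm_command:
  targets:
    - {"slide": [0, 0, 0.05], "turn": 0}
    - {"slide": [0, 0, 0.05], "turn": 0}

```text
clock: 13.22
position: [0.5538, 0.1142, 0.071]
tcp_rot: [180.0, -0.0, 8.3]
wrist_force: [-1.3, -0.2, 4.1]
opening: 0.521
```

>>> arm_command:
  targets:
    - {"slide": [0, 0, 0.05], "turn": 0}
    - {"slide": [0, 0, 0.05], "turn": 0}

```text
clock: 13.38
position: [0.5539, 0.1142, 0.0706]
tcp_rot: [180.0, -0.0, 8.3]
wrist_force: [-1.7, -0.3, 7.2]
opening: 0.522
```

>>> arm_command:
  targets:
    - {"slide": [0, 0, 0.05], "turn": 0}
    - {"slide": [0, 0, 0.05], "turn": 0}

```text
clock: 13.55
position: [0.5539, 0.1141, 0.0704]
tcp_rot: [180.0, -0.0, 8.3]
wrist_force: [-2.3, -0.1, 8.8]
opening: 0.524
```

>>> arm_command:
  targets:
    - {"slide": [0, 0, 0.05], "turn": 0}
    - {"slide": [0, 0, 0.05], "turn": 0}

```text
clock: 13.72
position: [0.5539, 0.1141, 0.0702]
tcp_rot: [180.0, -0.0, 8.3]
wrist_force: [-3.8, -1.2, 10.4]
opening: 0.524
```

>>> arm_command:
  targets:
    - {"slide": [-0.05, 0, 0.05], "turn": 0}
    - {"slide": [-0.05, 0, 0.05], "turn": 0}

```text
clock: 13.88
position: [0.5539, 0.1142, 0.0701]
tcp_rot: [180.0, -0.1, 8.3]
wrist_force: [-4.0, -0.9, 12.2]
opening: 0.522
```

```bash
python3 - <<'E'
from h import *
s=arm.read_state();print(s["position"],s["wrist_force"],s["moment"])
E
```

```text
[0.55393702 0.11417303 0.07009546] [-3.95157416 -0.93879174 12.15999935] [-0.24181361  0.71250247  0.02165735]
```

>>> arm_command:
  targets:
    - {"slide": [-0.05, 0, 0.03], "turn": 0}
    - {"slide": [-0.05, 0, 0.03], "turn": 0}

```text
clock: 14.05
position: [0.5539, 0.1142, 0.0701]
tcp_rot: [180.0, -0.2, 8.3]
wrist_force: [-3.1, -1.2, 12.0]
opening: 0.528
```

>>> arm_command:
  targets:
    - {"slide": [0, 0, 0.05], "turn": 0}
    - {"slide": [0, 0, 0.05], "turn": 0}

```text
clock: 14.22
position: [0.554, 0.1142, 0.0701]
tcp_rot: [180.0, -0.2, 8.3]
wrist_force: [-3.2, -1.7, 14.2]
opening: 0.524
```

Travel has stopped at z=0.0701 (about 1.9 mm past touch) with 14 N. I'll back off gently to find out whether the clips hold.

>>> arm_command:
  targets:
    - {"slide": [0, 0, -0.1], "turn": 0}
    - {"slide": [0, 0, -0.1], "turn": 0}

```text
clock: 14.38
position: [0.554, 0.1142, 0.0704]
tcp_rot: [180.0, -0.2, 8.3]
wrist_force: [-2.1, -0.9, 10.9]
opening: 0.525
```

>>> arm_command:
  targets:
    - {"slide": [0, 0, -0.1], "turn": 0}
    - {"slide": [0, 0, -0.1], "turn": 0}

```text
clock: 14.55
position: [0.5539, 0.1141, 0.0706]
tcp_rot: [180.0, -0.1, 8.3]
wrist_force: [0.1, -0.5, 7.3]
opening: 0.521
```

>>> arm_command:
  targets:
    - {"slide": [0, 0, -0.1], "turn": 0}
    - {"slide": [0, 0, -0.1], "turn": 0}

```text
clock: 14.72
position: [0.5538, 0.1141, 0.0708]
tcp_rot: [180.0, -0.1, 8.3]
wrist_force: [2.5, -0.9, 3.4]
opening: 0.522
```

>>> arm_command:
  targets:
    - {"slide": [0, 0, -0.1], "turn": 0}
    - {"slide": [0, 0, -0.1], "turn": 0}

```text
clock: 14.88
position: [0.5537, 0.1141, 0.0711]
tcp_rot: [180.0, -0.1, 8.3]
wrist_force: [4.6, 0.2, -3.0]
opening: 0.523
```

>>> arm_command:
  targets:
    - {"slide": [0, 0, -0.05], "turn": 0}
    - {"slide": [0, 0, -0.05], "turn": 0}
    - {"slide": [0, 0, -0.05], "turn": 0}

```text
clock: 15.13
position: [0.5536, 0.1141, 0.0713]
tcp_rot: [180.0, -0.0, 8.3]
wrist_force: [4.8, 0.4, -4.5]
opening: 0.524
```

The clips hold against the pull: −4.5 N at 1 mm below touch. I'll re-centre x and press once more, evenly, so both clips are seated.

>>> arm_command:
  targets:
    - {"slide": [0.05, 0, 0.1], "turn": 0}
    - {"slide": [0.05, 0, 0.2], "turn": 0}
    - {"slide": [0.05, 0, 0.3], "turn": 0}
    - {"slide": [0.05, 0, 0.3], "turn": 0}

```text
clock: 15.47
position: [0.5537, 0.1141, 0.0704]
tcp_rot: [180.0, -0.1, 8.3]
wrist_force: [-0.5, -0.2, 9.5]
opening: 0.527
```

>>> arm_command:
  targets:
    - {"slide": [0, 0, 0.05], "turn": 0}
    - {"slide": [0, 0, 0.1], "turn": 0}
    - {"slide": [0, 0, 0.1], "turn": 0}

```text
clock: 15.72
position: [0.5537, 0.1141, 0.0701]
tcp_rot: [180.0, -0.1, 8.3]
wrist_force: [-1.1, -1.4, 11.5]
opening: 0.523
```

>>> arm_command:
  targets:
    - {"slide": [0, 0, 0.05], "turn": 0}
    - {"slide": [0, 0, 0.1], "turn": 0}
    - {"slide": [0, 0, 0.1], "turn": 0}

```text
clock: 15.97
position: [0.5537, 0.1142, 0.07]
tcp_rot: [180.0, -0.1, 8.3]
wrist_force: [-2.3, -1.4, 17.2]
opening: 0.52
```

```bash
python3 - <<'E'
from h import *
s=arm.read_state();print(s["position"],s["tcp_rot"],s["wrist_force"],s["moment"])
E
```

```text
[0.55374417 0.11415105 0.07000421] [ 1.79999942e+02 -1.23186695e-01  8.30408972e+00] [-2.30430549 -1.357761   17.21136124] [-0.35239826  0.78134412 -0.02321052]
```

That's 17 N at 2 mm past touch, further than the snap point. I'll unload to about zero force and then let go.

>>> arm_command:
  targets:
    - {"slide": [0, 0, -0.1], "turn": 0}
    - {"slide": [0, 0, -0.2], "turn": 0}
    - {"slide": [0, 0, -0.3], "turn": 0}
    - {"slide": [0, 0, -0.4], "turn": 0}
    - {"slide": [0, 0, -0.4], "turn": 0}

```text
clock: 16.38
position: [0.5536, 0.1141, 0.071]
tcp_rot: [180.0, -0.0, 8.3]
wrist_force: [2.9, 0.1, 0.6]
opening: 0.518
```

>>> arm_command:
  targets:
    - {"slide": [0, 0, 0], "turn": 0}
    - {"slide": [0, 0, 0], "turn": 0}
    - {"slide": [0, 0, 0], "turn": 0}
    - {"slide": [0, 0, 0], "turn": 0}
    - {"slide": [0, 0, 0], "turn": 0}
  grip: 0.8

```text
clock: 16.8
position: [0.5527, 0.1141, 0.0706]
tcp_rot: [-180.0, 0.1, 8.3]
wrist_force: [-0.0, -0.3, -0.3]
opening: 0.804
```

```bash
python3 - <<'E'
from h import *
s=arm.read_state();I=vision.camera_info("wrist");im=vision.read_camera("wrist");cv2.imwrite("pics/w9.png",im)
np.savez("w9.npz",tp=s["position"],**I)
print(s["position"],s["tcp_rot"],s["wrist_force"],s["opening"])
E
```

```text
[0.55272651 0.11409962 0.07059003] [-1.79999748e+02  8.81036652e-02  8.31368886e+00] [-0.0117581  -0.34097992 -0.28926546] 0.803790446536586
```

```bash
python3 - <<'E'
from h import *
for f in ("w7","w8","w9"):
    g=cv2.cvtColor(cv2.imread(f"pics/{f}.png"),cv2.COLOR_BGR2HSV)
    m=(g[...,1]<85).astype(np.uint8);m[:296]=0;m[340:]=0
    m[:,:245]=0;m[:,325:]=0
    n,l,st,ce=cv2.connectedComponentsWithStats(m);i=1+st[1:,4].argmax()
    k=l==i;print(f,st[i],[(u,np.where(k[:,u])[0].min(),np.where(k[:,u])[0].max()) for u in range(256,316,8) if k[:,u].any()])
E
```

```text
w7 [ 245  296   80   31 1826] [(256, np.int64(296), np.int64(322)), (264, np.int64(303), np.int64(324)), (272, np.int64(305), np.int64(325)), (280, np.int64(305), np.int64(326)), (288, np.int64(305), np.int64(326)), (296, np.int64(305), np.int64(326)), (304, np.int64(303), np.int64(324)), (312, np.int64(296), np.int64(322))]
w8 [ 245  296   80   34 1977] [(256, np.int64(300), np.int64(322)), (264, np.int64(303), np.int64(324)), (272, np.int64(305), np.int64(326)), (280, np.int64(305), np.int64(326)), (288, np.int64(305), np.int64(326)), (296, np.int64(305), np.int64(326)), (304, np.int64(303), np.int64(324)), (312, np.int64(300), np.int64(322))]
w9 [ 245  296   80   44 2088] [(256, np.int64(300), np.int64(322)), (264, np.int64(303), np.int64(324)), (272, np.int64(305), np.int64(326)), (280, np.int64(306), np.int64(327)), (288, np.int64(306), np.int64(327)), (296, np.int64(306), np.int64(326)), (304, np.int64(304), np.int64(325)), (312, np.int64(302), np.int64(323))]
```

>>> arm_command:
  targets:
    - {"slide": [0, 0, -1], "turn": 0}
    - {"slide": [0, 0, -2], "turn": 0}
    - {"slide": [0, 0, -4], "turn": 0}
    - {"slide": [0, 0, -7], "turn": 0}
    - {"slide": [0, 0, -10], "turn": 0}
    - {"slide": [0, 0, -10], "turn": 0}
    - {"slide": [0, 0, -10], "turn": 0}

```text
clock: 17.43
position: [0.5555, 0.1146, 0.1749]
tcp_rot: [-180.0, -0.4, 8.3]
wrist_force: [-0.1, 1.0, -0.5]
opening: 0.803
```

```bash
python3 - <<'E'
from h import *
s=arm.read_state();I=vision.camera_info("wrist");im=vision.read_camera("wrist");cv2.imwrite("pics/w10.png",im)
print(s["position"],s["tcp_rot"],s["wrist_force"],s["clock"])
g=cv2.cvtColor(im,cv2.COLOR_BGR2HSV)
P=np.array([s["position"][0],0,0])
c=proj([[.5543,.1103,.0970],[.5543,.1103,.1010]],I);print("bow centreline expected px",c)
# bow rows crossing the pipe: low saturation on orange
for u in (270,276,282,288,294):
    r=np.where(g[150:300,u,1]<110)[0]+150;print(u,r.min() if len(r) else None,r.max() if len(r) else None,len(r))
E
```

```text
[0.55547017 0.11458331 0.17489738] [-179.97388609   -0.4176742     8.30585057] [-0.13613667  1.03937197 -0.53294899] 17.4333
bow centreline expected px [[280.07647694 222.1334117 ]
 [280.0512179  224.14276098]]
270 216 226 11
276 216 227 12
282 216 227 12
288 216 227 12
294 215 226 12
```

```bash
python3 -c "
from h import *
print(arm.sign_off())"
```

```text
the job is handed in; nothing more can be done
None
```

The narrow U-bolt is in both holes of the saddle plate at the open bracket, pushed home over the pipe and let go. The job was handed in just after 17.4 s. I got no verdict back, so the result rests on the checks below.

**Seating:**
- The legs went into both holes with no measurable contact force.
- The clips dragged with about 3 N, and the bow met the pipe at TCP z of about 72.0 mm.
- I pushed to about 2 mm past first touch, with a peak of 17 N at the wrist against the 35 N limit.

**Clips:** A gentle pull test between two pushes held at about −4.5 N, with the tool still 0.7–1 mm below first touch. That pull shows the clips hold, but it can't tell one clip from both. Both being in follows from the even push past the snap depth and the bow sitting level to about 1° in the image.

**After letting go:** The bow stayed where it was. The image and the tool height put the origin at about 77.4 mm, roughly ±0.6 mm; the limit is 78.3 mm. The gripper had no measurable contact once it was lifted away.

**Checks not made:** The 12-picture limit stopped me viewing the last picture, so the final check was by pixel rows only (bow predicted at row 222, measured about 221.5). I did not measure the pipe contact force directly. I also didn't recheck the bottles and spanner at the end, or the wide U-bolt after the lift; none of the moves was meant to go near them.

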